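Sort full from empty kiln-post canisters and close the carton

TASK

Three white canisters with orange lids look the same, but some hold a heavy kiln post and some are empty: lift each one to feel which it is, then stand the full ones upright in the cardboard carton and the empty ones upright in the wooden crate, setting them down without dropping or tipping them. When all three are sorted, fold the carton's plain flap down flat, then the blue-striped flap down flat over it. Leave the blue canister, the brush crock and the vase where they are.

Things in the scene. Friction and masses are not known exactly. Their poses are not given: they have to be found in the camera images.
- canister_1: White closed canister, orange flat lid, paper band; all three look alike. Upright cylinder, 48 mm in diameter (lid 50), 78 mm tall. Origin: centre of its underside, z up. Either full (holds a porcelain kiln post, 300 to 430 g in all) or empty (about 70 g): not visible, changes every time; one or two of the three are full. Its number means nothing.
- canister_2: White closed canister, orange flat lid, paper band; all three look alike. Upright cylinder, 48 mm in diameter (lid 50), 78 mm tall. Origin: centre of its underside, z up. Either full (holds a porcelain kiln post, 300 to 430 g in all) or empty (about 70 g): not visible, changes every time; one or two of the three are full. Its number means nothing.
- canister_3: White closed canister, orange flat lid, paper band; all three look alike. Upright cylinder, 48 mm in diameter (lid 50), 78 mm tall. Origin: centre of its underside, z up. Either full (holds a porcelain kiln post, 300 to 430 g in all) or empty (about 70 g): not visible, changes every time; one or two of the three are full. Its number means nothing.
- carton: Open cardboard carton, fixed to the table. Outside 133 (x) by 188 (y) by 95 mm tall, walls and floor 4 mm, inside 125 by 180 mm, room for two canisters side by side along its y. Origin: centre of its underside; z up. Flaps are hinged along its two short top edges (at y = +94 mm and y = -94 mm).
- crate: Low open wooden crate, fixed to the table, for the empty canisters. Outside 150 (x) by 200 (y) by 55 mm tall, walls and floor 8 mm thick. Origin: centre of its underside; z up. It holds two canisters side by side along its y.
- flap_plain (a joint): Angle of the plain brown carton flap, rad: 0 = folded down flat over the carton, 1.57 = upright, larger = leaning outwards. A stiff crease: it stays where it is left.
- flap_plain_edge (a point): Middle of the free edge of the plain flap, which is 90 mm long from crease to edge, 133 mm wide, 4 mm thick.
- flap_plain_hinge (a point): Middle of the crease of the plain flap: carton frame (0, 94, 97) mm.
- flap_striped (a joint): Angle of the carton flap with a blue stripe along its free edge, rad: 0 = folded down flat over the carton and over the plain flap, 1.57 = upright, larger = leaning outwards. It stays where it is left.
- flap_striped_edge (a point): Middle of the free edge of the striped flap, which is 104 mm long from crease to edge, 133 mm wide, 4 mm thick.
- flap_striped_hinge (a point): Middle of the crease of the striped flap: carton frame (0, -94, 102.5) mm.
- blue_canister: Bystander, not to be sorted: blue canister with a black lid, 48 mm in diameter, 78 mm tall. Origin: centre of its underside.
- brush_crock: Bystander: terracotta crock 76 mm in diameter, 85 mm tall, with brushes standing in it up to 160 mm. Origin: centre of its underside.
- vase: Bystander: terracotta vase 84 mm in diameter, 105 mm tall. Origin: centre of its underside.

How it is judged:
By the outcome, as a careful person would: the job done as asked, in the order asked, and still so for the second after the job is handed in, with the robot touching nothing.
It also fails if it takes over 72 s, if anything falls off the work surface, if the arm or the gripper's body presses on something with over 40 N, if the wrist force passes 120 N, or if a joint passes its speed limit or range.

ROBOT

A 6-joint arm with a two-finger parallel gripper is mounted at the origin on the work surface. World frame = base frame: x ahead of the robot, y to its left, z up, the work surface at z = 0. Lengths are in m, angles in degrees, forces in N, time in s.
With the tool pointing down it reaches from about 0.325 to 0.775 m from the base axis. Payload 9.3 kg.
Tool frame: the origin (TCP) lies on the centre line of the jaws, within the pads' length; the fingertips stand 22 mm ahead of it and the grasp point (between the pads) lies 3 mm ahead of it; z points along the fingers, x is the direction in which the jaws open and shut, and the axes are right-handed (so a half turn about z gives the same grasp; the last joint's range is limited). The gripper opens to 85 mm and grips with 20 to 120 N. Pads are 22 mm wide; open, the fingers measure 114 mm over their backs; the gripper's body (76 mm by 85 mm) begins 54 mm behind the grasp point. The pads swing forward as they close: fully open they stand 13 mm farther back than shut.
Start: joints at [-81.452, 14.817, 1.232, 76.415, 0, 81.257], TCP at [0.163, -0.525, 0.253] pointing down, gripper open.
Joint ranges: [-174.27, 174.27], [-52.1, 104.24], [-59.71, 78.15], [-110.17, 111.67], [-87.03, 83.33], [-180, 180]. Speed limits (degrees/s): [127.2, 127.2, 159.86, 180, 180, 180].

INTERFACE

Orientations are given as [roll, pitch, yaw] about the fixed x, y, z axes, in that order (R = Rz(yaw) Ry(pitch) Rx(roll)).
In Python, from rig import status, optics, robot gives the robot as it stands.
- The arm moves only by the tool play_rows, never from a script. Its argument "plan" is text: rows parted by semicolons, each of 7 numbers parted by spaces: the opening, from 0 (shut) to 1 (fully open), then the shift along the world's x, y, z as a fraction of full scale, then the turn, a rotation vector about the world's x, y, z as a fraction of full scale. In form: grip x y z ax ay az; .... A call has 1 to 5 rows; each row is the pose to reach, as a shift and turn from the pose commanded when the call began, turning the shorter way round; what a row does not reach only later rows make up. Full scale, the value 1, is 1 m for a shift and 2 pi rad for a turn. A row lasts 1/12 s, in which the tool goes at most 41.7 mm and 7.16 degrees, less where a joint would pass 70% of its speed; a pose out of reach is approached as far as the arm can. A call with a number of a shift or a turn outside -1 to 1 is refused whole. A call with a gripper value outside its range is refused whole. The fingers move at their own pace and stop on an object; "squeeze" is the grip in N (left out, the last holds). Time passes only in rows, so rows that repeat a pose let the fingers close. It gives the time, the measured TCP pose, the force and the opening at its end, in the units of the state.
- status.read_state(): the state, without advancing time (a new reading comes with each control period).
- optics.read_camera(name): name is "scene" or "top" or "wrist"; returns a dict with "pixels" (384x512x3 uint8, red, green, blue), "depth" (384x512 float32, m along the optical axis (not along the pixel's ray), 0 where there is no reading), "intrinsics" (3x3 intrinsics, pixels), "k1" (the pictures are not rectified: a ray, as slopes to the right and down, at radius r is drawn at 1 + k1 r^2 times it, then the intrinsics apply), "R" (3x3) and "t" (3): a world point X has camera coordinates R X + t. Camera axes: x right, y down, z forward; pixel columns grow to the right and rows downward; lengths in m; the calibration is good to about 2 mm. A picture is of the moment at which its call begins.
- robot.finish_job(): hands the job in, once; it reports no verdict.
The state is a dict: "t": time; "joint_pos": joint angles; "joint_vel": joint speeds; "joint_efforts": joint torques, N m; "ee_pos": TCP position; "orientation": TCP orientation; "contact_force": force on the tool from outside, world axes, zero at the start; "moment": the same for the moment, N m; "gripper_width": opening from 0.0 (shut) to 1.0 (fully open).
Only numpy, scipy, OpenCV 4.12 (cv2) and the standard library are available. Lean on these libraries where they do the work, as an engineer would, in place of code of your own. Each camera call takes 0.05 s, during which the arm holds its last target.

## Working session

There is one attempt and no reset: what is moved stays moved. The work goes in short steps, Python scripts to look and compute and a tool call to move; the robot and the scene stay as the last step left them, time stands still between calls to the robot, and variables do not carry over. Pictures are saved under pics/ and viewed, and the job is handed in when it is done.

Besides the shell and the picture viewer there is one more tool, called after "Emit:" as name(argument=value, ...) on one line, values as JSON. play_rows: Moves the arm, as the interface text tells. Shift numbers are shares of 1 m and turn numbers shares of 2 pi rad, none past 1 either way. Its arguments: {"type":"object","properties":{"plan":{"type":"string"},"squeeze":{"type":"number"}},"required":["plan"]}

```bash
ls; mkdir -p pics; cat > h.py <<'E'
import numpy as np, cv2
from rig import status, optics, robot
def shot(n,f):
    c=optics.read_camera(n); np.savez(''+f+'.npz',**{k:np.array(v) for k,v in c.items()})
    cv2.imwrite('pics/'+f+'.png',c['pixels'][:,:,::-1]); return c
def load(f): return dict(np.load(''+f+'.npz'))
def pts(c):
    h,w=c['depth'].shape; u,v=np.meshgrid(np.arange(w),np.arange(h))
    K=c['intrinsics']; p=np.stack([u,v],-1).reshape(-1,1,2).astype(float)
    q=cv2.undistortPoints(p,K,np.array([float(c['k1']),0,0,0])).reshape(h,w,2)
    z=c['depth']; X=np.dstack([q[...,0]*z,q[...,1]*z,z])
    W=(X-c['t'])@c['R']; W[z==0]=np.nan
    return W
E
python3 - <<'E'
from h import *
for n in ['scene','top','wrist']:
    c=shot(n,n+'0'); print(n,c['k1'],c['intrinsics'].tolist(),(-c['R'].T@c['t']).round(3))
print(status.read_state())
E
```

```text
pics
scene -0.043496488453246024 [[402.02225106410737, 0.0, 260.48276426080554], [0.0, 402.02225106410737, 195.2249025425587], [0.0, 0.0, 1.0]] [ 1.34  -0.075  0.998]
top -0.024423985053076892 [[437.14295361882097, 0.0, 262.0946878417999], [0.0, 437.14295361882097, 194.60924232594516], [0.0, 0.0, 1.0]] [0.483 0.003 1.27 ]
wrist -0.05895302304705697 [[311.43349069691664, 0.0, 255.07739137694765], [0.0, 311.43349069691664, 188.58281360895378], [0.0, 0.0, 1.0]] [ 0.239 -0.501  0.373]
{'t': 0.15, 'joint_pos': array([-8.14524767e+01,  1.48444604e+01,  1.19763934e+00,  7.64167270e+01,
        1.42301419e-03,  8.12561345e+01]), 'joint_vel': array([ 0.06694963, -0.07032992,  0.03080467,  0.05125399,  0.00597388,
        0.03895113]), 'joint_efforts': array([ 3.45984947e-03, -5.55971503e+01,  3.44663036e+01,  1.13855433e-02,
       -1.91233462e-04, -2.49982477e-06]), 'ee_pos': array([ 0.16344276, -0.52493291,  0.25278005]), 'orientation': array([-1.79988933e+02,  6.25931230e-02, -7.27086059e+01]), 'contact_force': array([ 0.07036063, -0.23480957,  0.27860357]), 'moment': array([-0.02880498, -0.00981014,  0.00912499]), 'gripper_width': 0.9992884354694699}
```

View pics/scene0.png

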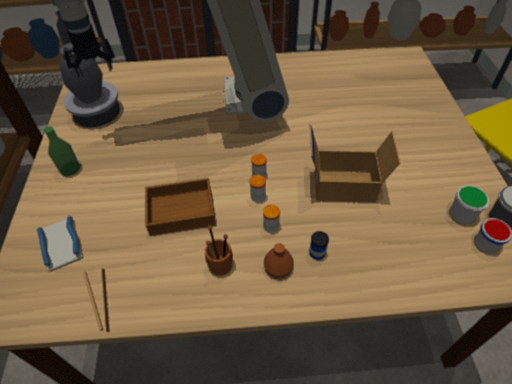

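View pics/top0.png

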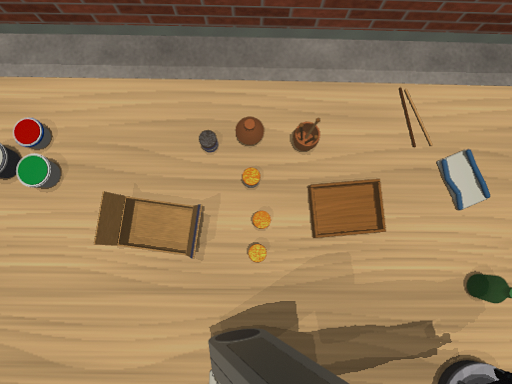

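```bash
python3 - <<'E'
from h import *
c=load('top0'); W=pts(c)
for u,v in [(251,177),(262,219),(257,252),(208,140),(250,128),(302,138),(480,375),(240,345)]:
    print((u,v),W[v,u].round(3))
hsv=cv2.cvtColor(c['pixels'],cv2.COLOR_RGB2HSV)
for n in ['top0','scene0']:
    c=load(n); W=pts(c)
    hsv=cv2.cvtColor(c['pixels'],cv2.COLOR_RGB2HSV)
    m=((hsv[...,0]>8)&(hsv[...,0]<24)&(hsv[...,1]>200)&(hsv[...,2]>160)).astype(np.uint8)
    k,l,s,ce=cv2.connectedComponentsWithStats(m)
    for i in range(1,k):
        if s[i,4]>40:
            P=W[(l==i)]; P=P[(P[:,2]>0.07)&(P[:,2]<.09)]
            print(n,s[i],ce[i].round(1),np.median(P,0).round(4),((P.min(0)+P.max(0))/2).round(4),(P.max(0)-P.min(0)).round(3))
# height map topdown
c=load('top0'); W=pts(c)
im=c['pixels'][:,:,::-1]
a=cv2.resize(im[180:270,80:220],None,fx=5,fy=5,interpolation=cv2.INTER_NEAREST);cv2.imwrite('pics/carton0.png',a)
a=cv2.resize(im[170:245,300:395],None,fx=6,fy=6,interpolation=cv2.INTER_NEAREST);cv2.imwrite('pics/crate0.png',a)
E
```

```text
(251, 177) [0.65  0.005 0.076]
(262, 219) [ 0.535 -0.027  0.078]
(257, 252) [ 0.445 -0.014  0.081]
(208, 140) [0.751 0.125 0.08 ]
(250, 128) [0.781 0.009 0.103]
(302, 138) [ 0.772 -0.141  0.031]
(480, 375) [ 0.12  -0.62   0.074]
(240, 345) [0.238 0.025 0.239]
top0 [243 168  17  17 135] [250.3 174.4] [0.6584 0.0076 0.0783] [0.6528 0.0047 0.079 ] [0.045 0.044 0.012]
top0 [253 211  17  11 104] [261.3 216. ] [ 0.543  -0.0266  0.079 ] [ 0.5428 -0.0241  0.0786] [0.028 0.044 0.013]
scene0 [252 154  14  10 106] [258.4 158.7] [ 0.4432 -0.0139  0.0778] [ 0.4412 -0.0138  0.0778] [0.045 0.042 0.009]
scene0 [250 175  15  11 122] [257.2 180.2] [ 0.5334 -0.0249  0.0776] [ 0.5328 -0.0258  0.0778] [0.043 0.043 0.008]
scene0 [264 205  16  12 153] [271.1 210.7] [0.6528 0.0053 0.0778] [0.6515 0.0059 0.0777] [0.045 0.043 0.01 ]
```

View pics/carton0.png

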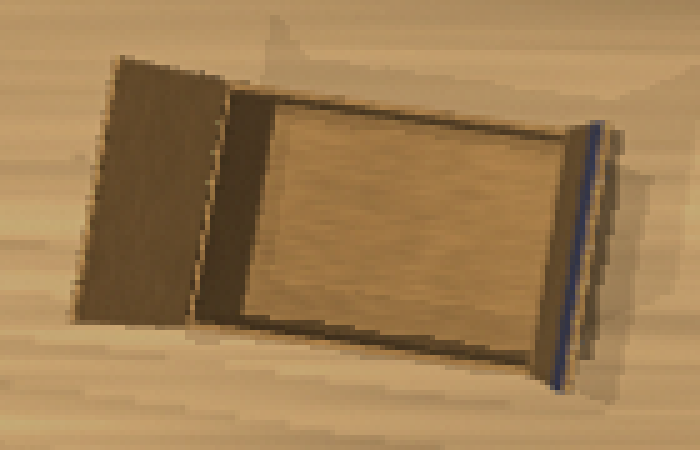

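View pics/crate0.png

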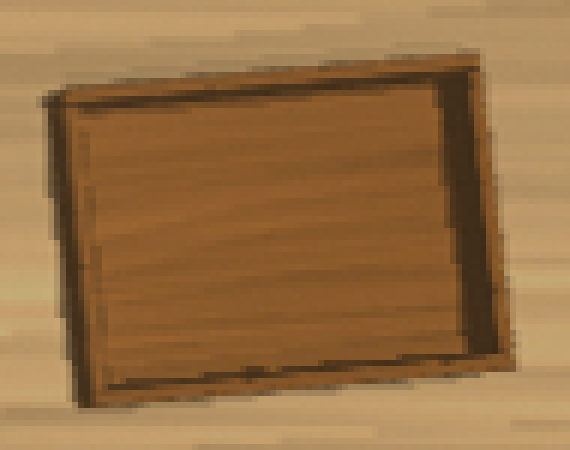

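```bash
python3 - <<'E'
from h import *
for n in ['top0','scene0']:
    W=pts(load(n)).reshape(-1,3)
    def sel(lo,hi,x0,x1,y0,y1):
        return W[(W[:,0]>x0)&(W[:,0]<x1)&(W[:,1]>y0)&(W[:,1]<y1)&(W[:,2]>lo)&(W[:,2]<hi)]
    P=sel(.047,.063,.45,.7,-.38,-.1)
    print(n,'crate',len(P),cv2.minAreaRect(P[:,:2].astype(np.float32)*1000), np.median(P[:,2]))
    P=sel(.087,.099,.42,.68,.12,.37)
    print('carton',len(P),cv2.minAreaRect(P[:,:2].astype(np.float32)*1000), np.median(P[:,2]))
    P=sel(.105,.3,.42,.68,.1,.5)
    for nm,Q in (('str',P[P[:,1]<.25]),('pl',P[P[:,1]>.25])):
        print(nm,len(Q),Q.min(0).round(3),Q.max(0).round(3))
        m=Q.mean(0);_,s,v=np.linalg.svd(Q-m,full_matrices=False);print(m.round(3),v[2].round(3),s.round(3))
    P=sel(.05,.3,.68,.95,-.25,.2)
    for a,b in ((-.25,-.08),(-.06,.07),(.08,.2)):
        Q=P[(P[:,1]>a)&(P[:,1]<b)]; print(Q.min(0).round(3),Q.max(0).round(3))
E
```

```text
top0 crate 727 ((570.8197021484375, -267.69573974609375), (150.363525390625, 199.15138244628906), 5.685186386108398) 0.054822403234652275
carton 341 ((514.8861083984375, 259.6768493652344), (186.4933624267578, 133.533203125), 82.7469253540039) 0.09472986342880661
str 467 [0.433 0.123 0.106] [0.569 0.173 0.209]
[0.5   0.146 0.166] [-0.12  -0.941 -0.316] [0.832 0.706 0.023]
pl 1136 [0.461 0.343 0.105] [0.595 0.39  0.188]
[0.528 0.367 0.148] [ 0.122  0.935 -0.334] [1.293 0.841 0.049]
[ 0.735 -0.186  0.05 ] [ 0.806 -0.113  0.164]
[ 0.756 -0.022  0.05 ] [0.826 0.043 0.111]
[0.732 0.102 0.051] [0.78  0.15  0.085]
scene0 crate 626 ((572.3004150390625, -267.00390625), (155.0724334716797, 199.71536254882812), 5.268325328826904) 0.05348050342864283
carton 398 ((515.2310791015625, 258.5914306640625), (189.0282745361328, 141.905029296875), 82.83673095703125) 0.09308129341989825
str 266 [0.432 0.124 0.105] [0.571 0.172 0.204]
[0.512 0.146 0.164] [-0.129 -0.941 -0.314] [0.685 0.529 0.02 ]
pl 671 [0.461 0.343 0.105] [0.596 0.39  0.189]
[0.533 0.365 0.147] [ 0.115  0.935 -0.336] [1.022 0.646 0.032]
[ 0.739 -0.186  0.05 ] [ 0.813 -0.113  0.163]
[ 0.681 -0.023  0.05 ] [0.829 0.045 0.11 ]
[0.733 0.103 0.051] [0.782 0.151 0.082]
```

Emit:
play_rows(plan="0.8 0.279 0.511 -0.05 0 0 0.1818;0.8 0.279 0.511 -0.05 0 0 0.1818;0.8 0.279 0.511 -0.05 0 0 0.1818;0.8 0.279 0.511 -0.05 0 0 0.1818;0.8 0.279 0.511 -0.05 0 0 0.1818", squeeze=40)

```text
t: 0.57
ee_pos: [0.2632, -0.3411, 0.2351]
orientation: [-180.0, 0.0, -36.6]
contact_force: [0.9, 0.3, 0.5]
gripper_width: 0.802
```

Emit:
play_rows(plan="0.8 0.179 0.327 -0.035 0 0 0.0815;0.8 0.179 0.327 -0.035 0 0 0.0815;0.8 0.179 0.327 -0.035 0 0 0.0815;0.8 0.179 0.327 -0.035 0 0 0.0815;0.8 0.179 0.327 -0.035 0 0 0.0815")

```text
t: 0.98
ee_pos: [0.3629, -0.1591, 0.2159]
orientation: [180.0, -0.0, -7.1]
contact_force: [1.5, -0.7, -0.1]
gripper_width: 0.798
```

Emit:
play_rows(plan="0.8 0.079 0.145 -0.02 0 0 0;0.8 0.079 0.145 -0.02 0 0 0;0.8 0.079 0.145 -0.02 0 0 0;0.8 0.079 0.145 -0.02 0 0 0;0.8 0.079 0.145 -0.02 0 0 0")

```text
t: 1.4
ee_pos: [0.4432, -0.0104, 0.195]
orientation: [-179.9, 0.0, -7.2]
contact_force: [-1.3, 0.5, 0.0]
gripper_width: 0.805
```

```bash
python3 - <<'E'
from h import *
shot('wrist','w1');shot('scene','s1')
s=status.read_state();print({k:np.round(v,3) for k,v in s.items()})
c=load('s1');W=pts(c).reshape(-1,3)
hsv=cv2.cvtColor(c['pixels'],cv2.COLOR_RGB2HSV)
m=((hsv[...,0]>8)&(hsv[...,0]<24)&(hsv[...,1]>200)&(hsv[...,2]>160)).reshape(-1)
for x,y in ((.443,-.014),(.533,-.025),(.652,.005)):
    k=(np.hypot(W[:,0]-x,W[:,1]-y)<.04)&(W[:,2]>.02)
    # sides: fit circle to points of all z; top: z>.074
    P=W[k&(W[:,2]>.074)&(W[:,2]<.082)];print(len(P),cv2.minEnclosingCircle(P[:,:2].astype(np.float32)*1000),P.mean(0))
E
```

```text
{'t': np.float64(1.5), 'joint_pos': array([-1.2768e+01,  5.8790e+00, -1.8729e+01,  6.5464e+01, -9.0000e-03,
        8.4543e+01]), 'joint_vel': array([-3.662, -0.94 , -0.529,  0.232, -0.315, -0.882]), 'joint_efforts': array([  2.385, -40.543,  33.002,  -0.165,   0.174,   0.302]), 'ee_pos': array([ 0.442, -0.014,  0.195]), 'orientation': array([ 1.79998e+02,  7.20000e-02, -7.31100e+00]), 'contact_force': array([-0.776, -1.097, -0.571]), 'moment': array([-0.059,  0.045,  0.018]), 'gripper_width': np.float64(0.805)}
140 ((445.6199951171875, -15.198344230651855), 25.812467575073242) [ 0.44575446 -0.01467468  0.07757041]
165 ((535.3814697265625, -24.751888275146484), 26.172245025634766) [ 0.5373607  -0.02474636  0.07775647]
192 ((653.8522338867188, 4.818307876586914), 25.974748611450195) [0.65574787 0.00502054 0.07798241]
```

View pics/w1.png

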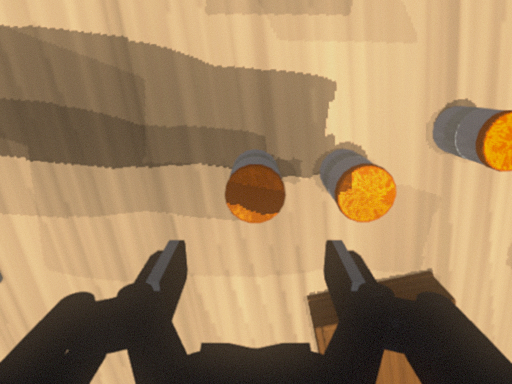

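Emit:
play_rows(plan="0.8 0.002 -0.001 -0.04 0 0 0;0.8 0.002 -0.001 -0.08 0 0 0;0.8 0.002 -0.001 -0.11 0 0 0;0.8 0.002 -0.001 -0.13 0 0 0;0.8 0.002 -0.001 -0.137 0 0 0")

```text
t: 1.92
ee_pos: [0.4414, -0.0181, 0.0565]
orientation: [-180.0, 0.3, -7.7]
contact_force: [-0.8, 0.1, 1.2]
gripper_width: 0.8
```

Emit:
play_rows(plan="0.3 0 0 0 0 0 0;0.3 0 0 0 0 0 0;0.3 0 0 0 0 0 0;0.3 0 0 0 0 0 0;0.3 0 0 0 0 0 0", squeeze=40)

```text
t: 2.33
ee_pos: [0.444, -0.0172, 0.0599]
orientation: [180.0, -0.1, -7.6]
contact_force: [0.0, -0.4, -3.6]
gripper_width: 0.553
```

Emit:
play_rows(plan="0.3 0 0 0.01 0 0 0;0.3 0 0 0.02 0 0 0;0.3 0 0 0.05 0 0 0;0.3 0 0 0.09 0 0 0;0.3 0 0 0.12 0 0 0")

```text
t: 2.75
ee_pos: [0.4435, -0.0169, 0.1818]
orientation: [180.0, -0.1, -7.5]
contact_force: [2.2, 0.3, -3.0]
gripper_width: 0.553
```

Emit:
play_rows(plan="0.3 0 0 0.04 0 0 0;0.3 0 0 0.08 0 0 0;0.3 0 0 0.1 0 0 0;0.3 0 0 0.107 0 0 0;0.3 0 0 0.107 0 0 0")

```text
t: 3.17
ee_pos: [0.4439, -0.017, 0.2874]
orientation: [180.0, -0.2, -7.5]
contact_force: [-0.3, -0.6, -4.4]
gripper_width: 0.552
```

```bash
python3 - <<'E'
from h import *
for i in range(4):
    shot('wrist','w2')
    s=status.read_state();print(s['t'],s['ee_pos'].round(4),s['contact_force'].round(2),s['moment'].round(2),s['gripper_width'],s['joint_efforts'].round(2))
E
```

```text
3.2167 [ 0.4434 -0.0169  0.2856] [ 0.44  1.04 -3.56] [ 0.05 -0.02  0.01] 0.5543737070459955 [ 9.000e-02 -4.411e+01  3.822e+01  4.500e-01  1.000e-02 -0.000e+00]
3.2667 [ 0.443  -0.0169  0.2846] [-0.29 -0.09 -4.25] [0.01 0.06 0.  ] 0.5529286949358797 [ 8.000e-02 -4.359e+01  3.753e+01  1.600e-01  1.000e-02 -0.000e+00]
3.3167 [ 0.4429 -0.0168  0.2842] [-0.4   0.44 -3.97] [-0.06  0.04 -0.03] 0.5528947858958436 [ 6.000e-02 -4.303e+01  3.688e+01  5.000e-02  1.000e-02 -0.000e+00]
3.3667 [ 0.4429 -0.0168  0.2842] [-0.79 -0.65 -3.93] [ 0.   -0.02  0.03] 0.5508403758081388 [ 5.000e-02 -4.259e+01  3.642e+01  2.000e-02  1.000e-02 -0.000e+00]
```

Emit:
play_rows(plan="0.3 0.078 0.321 0 0 0 0;0.3 0.078 0.321 0 0 0 0;0.3 0.078 0.321 0 0 0 0;0.3 0.078 0.321 0 0 0 0;0.3 0.078 0.321 0 0 0 0")

```text
t: 3.78
ee_pos: [0.4924, 0.1873, 0.2843]
orientation: [179.9, 0.1, -7.6]
contact_force: [1.7, -1.2, -2.7]
gripper_width: 0.553
```

```bash
python3 - <<'E'
from h import *
s=status.read_state();print(s['t'],s['ee_pos'].round(4),s['orientation'],s['contact_force'].round(2))
E
```

```text
3.7833 [0.4924 0.1873 0.2843] [ 1.79948382e+02  1.35558261e-01 -7.58422355e+00] [ 1.68 -1.19 -2.65]
```

Emit:
play_rows(plan="0.3 0.01 0.041 0 0 0 0;0.3 0.02 0.08 0 0 0 0;0.3 0.026 0.106 0 0 0 0;0.3 0.028 0.116 0 0 0 0;0.3 0.028 0.116 -0.01 0 0 0")

```text
t: 4.2
ee_pos: [0.521, 0.3038, 0.2748]
orientation: [180.0, 0.0, -7.4]
contact_force: [-0.2, -1.6, -4.4]
gripper_width: 0.55
```

Emit:
play_rows(plan="0.3 0 0 -0.03 0 0 0;0.3 0 0 -0.06 0 0 0;0.3 0 0 -0.09 0 0 0;0.3 0 0 -0.12 0 0 0;0.3 0 0 -0.13 0 0 0")

```text
t: 4.62
ee_pos: [0.5181, 0.2991, 0.1405]
orientation: [179.8, 0.4, -7.6]
contact_force: [-0.3, -0.1, -4.4]
gripper_width: 0.554
```

```bash
python3 - <<'E'
from h import *
c=shot('top','t2');c=shot('wrist','w3')
s=status.read_state();print(s['t'],s['ee_pos'].round(4),s['orientation'],s['contact_force'].round(2))
E
```

```text
4.7167 [0.5193 0.2999 0.1435] [179.83721096   0.26496239  -7.61708258] [-0.34  0.3  -3.36]
```

View pics/w3.png

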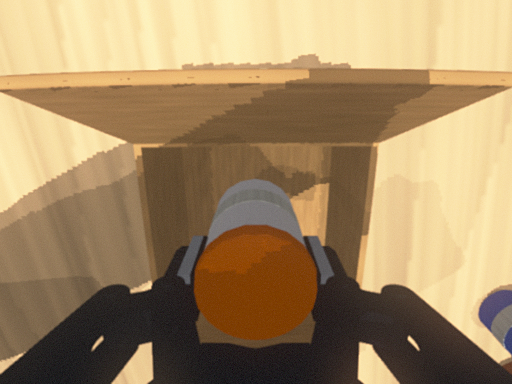

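Emit:
play_rows(plan="0.3 0 0.003 -0.02 0 0 0;0.3 0 0.003 -0.04 0 0 0;0.3 0 0.003 -0.06 0 0 0;0.3 0 0.003 -0.07 0 0 0;0.3 0 0.003 -0.074 0 0 0")

```text
t: 5.13
ee_pos: [0.5208, 0.304, 0.0718]
orientation: [180.0, 0.0, -7.6]
contact_force: [-1.0, 0.4, -2.8]
gripper_width: 0.556
```

Emit:
play_rows(plan="0.3 0 0 -0.001 0 0 0;0.3 0 0 -0.002 0 0 0;0.3 0 0 -0.003 0 0 0;0.3 0 0 -0.004 0 0 0;0.3 0 0 -0.004 0 0 0")

```text
t: 5.55
ee_pos: [0.521, 0.3045, 0.0685]
orientation: [-180.0, -0.0, -7.6]
contact_force: [0.3, 0.0, -3.5]
gripper_width: 0.554
```

Emit:
play_rows(plan="0.3 0 0 -0.001 0 0 0;0.3 0 0 -0.002 0 0 0;0.3 0 0 -0.003 0 0 0;0.3 0 0 -0.0035 0 0 0;0.3 0 0 -0.0035 0 0 0")

```text
t: 5.97
ee_pos: [0.5206, 0.3044, 0.0643]
orientation: [180.0, 0.0, -7.6]
contact_force: [-0.4, 0.2, -2.5]
gripper_width: 0.555
```

Emit:
play_rows(plan="0.3 0 0 -0.0005 0 0 0;0.3 0 0 -0.001 0 0 0;0.3 0 0 -0.001 0 0 0")

```text
t: 6.22
ee_pos: [0.5208, 0.3044, 0.0638]
orientation: [-180.0, -0.0, -7.6]
contact_force: [-1.8, -0.3, 1.2]
gripper_width: 0.553
```

Emit:
play_rows(plan="0.62 0 0 0 0 0 0;0.7 0 0 0 0 0 0;0.75 0 0 0 0 0 0;0.75 0 0 0 0 0 0;0.75 0 0 0.01 0 0 0")

```text
t: 6.63
ee_pos: [0.5197, 0.3042, 0.0723]
orientation: [179.9, 0.1, -7.5]
contact_force: [0.6, -0.7, -0.2]
gripper_width: 0.751
```

Emit:
play_rows(plan="0.75 0 0 0.02 0 0 0;0.75 0 0 0.06 0 0 0;0.75 0 0 0.1 0 0 0;0.75 0 0 0.14 0 0 0;0.75 0 0 0.175 0 0 0")

```text
t: 7.05
ee_pos: [0.5209, 0.3044, 0.2522]
orientation: [-179.9, -0.1, -7.6]
contact_force: [1.2, 1.0, 1.0]
gripper_width: 0.747
```

```bash
python3 - <<'E'
from h import *
c=shot('wrist','w4')
s=status.read_state();print(s['t'],s['ee_pos'].round(4),s['orientation'],s['contact_force'].round(2))
E
```

```text
7.1 [0.5224 0.305  0.2591] [-179.66862483   -0.59247317   -7.5619906 ] [-1.31 -1.14  5.13]
```

View pics/w4.png

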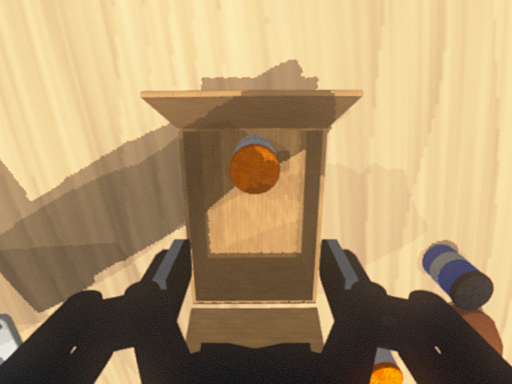

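Emit:
play_rows(plan="0.8 0.0137 -0.3295 0.005 0 0 0;0.8 0.0137 -0.3295 0.005 0 0 0;0.8 0.0137 -0.3295 0.005 0 0 0;0.8 0.0137 -0.3295 0.005 0 0 0;0.8 0.0137 -0.3295 0.005 0 0 0")

```text
t: 7.52
ee_pos: [0.5293, 0.0946, 0.2526]
orientation: [-180.0, -0.1, -7.5]
contact_force: [1.4, -1.0, 0.4]
gripper_width: 0.8
```

Emit:
play_rows(plan="0.8 0.002 -0.04 0 0 0 0;0.8 0.004 -0.08 -0.02 0 0 0;0.8 0.005 -0.107 -0.04 0 0 0;0.8 0.0055 -0.12 -0.06 0 0 0;0.8 0.0055 -0.12 -0.075 0 0 0")

```text
t: 7.93
ee_pos: [0.535, -0.0269, 0.1758]
orientation: [180.0, -0.0, -7.8]
contact_force: [0.4, -0.5, 0.6]
gripper_width: 0.802
```

Emit:
play_rows(plan="0.8 0 0 -0.03 0 0 0;0.8 0 0 -0.06 0 0 0;0.8 0 0 -0.09 0 0 0;0.8 0 0 -0.11 0 0 0;0.8 0 0 -0.12 0 0 0")

```text
t: 8.35
ee_pos: [0.534, -0.0237, 0.0546]
orientation: [-180.0, 0.1, -7.6]
contact_force: [0.3, 0.0, 0.6]
gripper_width: 0.799
```

```bash
python3 - <<'E'
from h import *
c=shot('wrist','w5')
s=status.read_state();print(s['t'],s['ee_pos'].round(4),s['orientation'],s['contact_force'].round(2))
E
```

```text
8.4 [ 0.5338 -0.0236  0.0541] [-179.99249788    0.19189219   -7.57223127] [-1.18  0.24 -1.14]
```

View pics/w5.png

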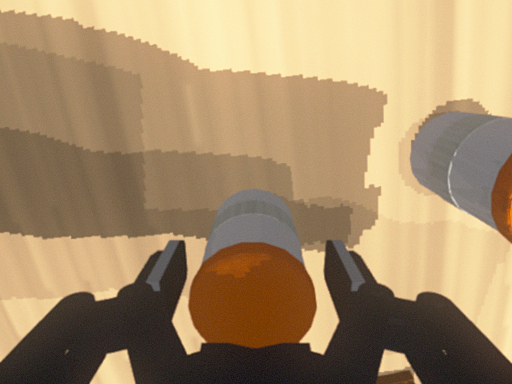

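Canister 2 sits between the fingers (centre about (255,295)). Raise 3 mm, close, lift.

Emit:
play_rows(plan="0.3 0 0 0.003 0 0 0;0.3 0 0 0.003 0 0 0;0.3 0 0 0.003 0 0 0;0.3 0 0 0.003 0 0 0;0.3 0 0 0.003 0 0 0")

```text
t: 8.82
ee_pos: [0.536, -0.0239, 0.0614]
orientation: [180.0, -0.2, -7.6]
contact_force: [-0.5, -0.3, 7.2]
gripper_width: 0.555
```

Emit:
play_rows(plan="0.3 0 0 0.01 0 0 0;0.3 0 0 0.02 0 0 0;0.3 0 0 0.05 0 0 0;0.3 0 0 0.08 0 0 0;0.3 0 0 0.09 0 0 0")

```text
t: 9.23
ee_pos: [0.5363, -0.0239, 0.1547]
orientation: [180.0, -0.3, -7.6]
contact_force: [1.0, 0.2, -0.0]
gripper_width: 0.554
```

```bash
python3 - <<'E'
from h import *
for i in range(5):
    c=shot('wrist','w6')
    s=status.read_state();print(s['t'],s['ee_pos'].round(4),s['contact_force'].round(2),s['gripper_width'])
E
```

```text
9.2833 [ 0.5367 -0.024   0.155 ] [0.56 0.42 1.3 ] 0.5515267647847043
9.3333 [ 0.5361 -0.0239  0.1526] [-0.59 -0.08 -1.29] 0.5546891617445668
9.3833 [ 0.5352 -0.0237  0.1507] [-1.04  0.5  -1.14] 0.5535425210879958
9.4333 [ 0.5346 -0.0236  0.1494] [-0.13 -0.04 -1.46] 0.549679718419587
9.4833 [ 0.5343 -0.0236  0.1487] [-0.26  0.07 -1.17] 0.5526506524423085
```

Emit:
play_rows(plan="0.3 0.042 -0.289 0 0 0 0;0.3 0.042 -0.289 0 0 0 0;0.3 0.042 -0.289 0 0 0 0;0.3 0.042 -0.289 0 0 0 0;0.3 0.042 -0.289 0 0 0 0")

```text
t: 9.9
ee_pos: [0.5642, -0.2314, 0.1479]
orientation: [-179.9, 0.1, -7.5]
contact_force: [1.4, -0.1, 0.1]
gripper_width: 0.555
```

Emit:
play_rows(plan="0.3 0.006 -0.04 0 0 0 0;0.3 0.01 -0.068 0 0 0 0;0.3 0.012 -0.08 0 0 0 0;0.3 0.012 -0.081 -0.02 0 0 0;0.3 0.012 -0.081 -0.04 0 0 0")

```text
t: 10.32
ee_pos: [0.5767, -0.3119, 0.1082]
orientation: [-180.0, 0.0, -7.7]
contact_force: [-0.5, 1.5, -1.8]
gripper_width: 0.554
```

Emit:
play_rows(plan="0.3 0 0 -0.015 0 0 0;0.3 0 0 -0.025 0 0 0;0.3 0 0 -0.03 0 0 0;0.3 0 0 -0.034 0 0 0;0.3 0 0 -0.035 0 0 0")

```text
t: 10.73
ee_pos: [0.5769, -0.3105, 0.0742]
orientation: [-180.0, 0.0, -7.5]
contact_force: [-0.2, -0.9, -1.2]
gripper_width: 0.556
```

```bash
python3 - <<'E'
from h import *
c=shot('wrist','w7')
s=status.read_state();print(s['t'],s['ee_pos'].round(4),s['orientation'],s['contact_force'].round(2))
E
```

```text
10.7833 [ 0.577  -0.3106  0.0747] [ 1.79999396e+02 -9.11909845e-04 -7.53678312e+00] [-0.73 -0.55 -0.84]
```

View pics/w7.png

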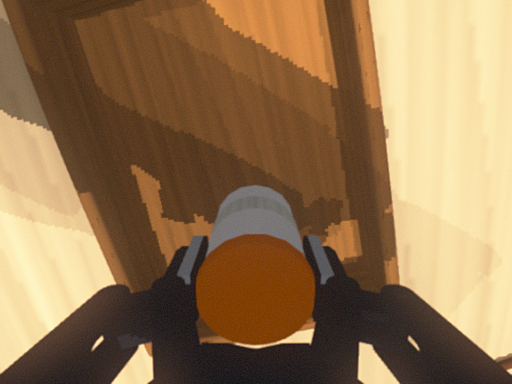

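Emit:
play_rows(plan="0.3 0 0 -0.002 0 0 0;0.3 0 0 -0.004 0 0 0;0.3 0 0 -0.005 0 0 0;0.3 0 0 -0.0055 0 0 0;0.3 0 0 -0.0055 0 0 0")

```text
t: 11.2
ee_pos: [0.5769, -0.3109, 0.0696]
orientation: [180.0, -0.0, -7.6]
contact_force: [-0.6, 0.7, 1.7]
gripper_width: 0.552
```

Emit:
play_rows(plan="0.3 0 0 -0.0005 0 0 0;0.3 0 0 -0.001 0 0 0;0.3 0 0 -0.001 0 0 0")

```text
t: 11.45
ee_pos: [0.5769, -0.311, 0.0695]
orientation: [180.0, -0.1, -7.6]
contact_force: [-3.7, 1.9, 9.2]
gripper_width: 0.552
```

Contact; release and retreat.

Emit:
play_rows(plan="0.62 0 0 0 0 0 0;0.7 0 0 0 0 0 0;0.75 0 0 0 0 0 0;0.75 0 0 0 0 0 0;0.75 0 0 0.01 0 0 0")

```text
t: 11.87
ee_pos: [0.576, -0.3103, 0.0764]
orientation: [-179.9, 0.2, -7.6]
contact_force: [-0.0, -0.6, -0.4]
gripper_width: 0.749
```

Emit:
play_rows(plan="0.75 0 0 0.02 0 0 0;0.75 0 0 0.05 0 0 0;0.75 0 0 0.085 0 0 0;0.75 0 0 0.11 0 0 0;0.75 0 0 0.12 0 0 0")

```text
t: 12.28
ee_pos: [0.5778, -0.3115, 0.2032]
orientation: [179.8, -0.3, -7.6]
contact_force: [0.0, -0.3, 0.2]
gripper_width: 0.747
```

```bash
python3 - <<'E'
from h import *
c=shot('wrist','w8')
s=status.read_state();print(s['t'],s['ee_pos'].round(4),s['orientation'],s['contact_force'].round(2))
E
```

```text
12.3333 [ 0.5779 -0.3115  0.2034] [179.82161363  -0.3357932   -7.55499396] [0.01 0.65 1.43]
```

View pics/w8.png

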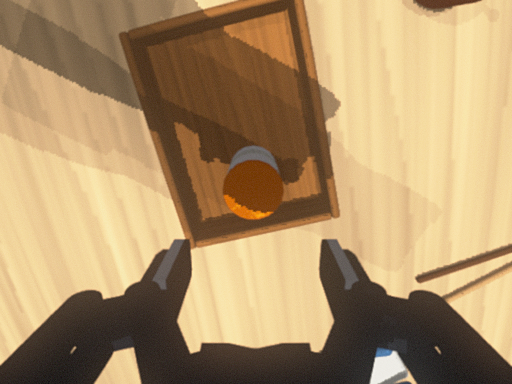

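Emit:
play_rows(plan="0.8 0.076 0.316 0 0 0 0;0.8 0.076 0.316 0 0 0 0;0.8 0.076 0.316 0 0 0 0;0.8 0.076 0.316 0 0 0 0;0.8 0.076 0.316 0 0 0 0")

```text
t: 12.75
ee_pos: [0.6253, -0.1064, 0.1971]
orientation: [-180.0, 0.1, -7.6]
contact_force: [1.0, -0.1, 0.7]
gripper_width: 0.802
```

Emit:
play_rows(plan="0.8 0.01 0.04 0 0 0 0;0.8 0.019 0.078 0 0 0 0;0.8 0.025 0.102 0 0 0 0;0.8 0.0275 0.111 -0.01 0 0 0;0.8 0.0275 0.111 -0.03 0 0 0")

```text
t: 13.17
ee_pos: [0.654, 0.0052, 0.1686]
orientation: [-180.0, -0.2, -7.4]
contact_force: [-0.4, -0.9, 0.5]
gripper_width: 0.804
```

Emit:
play_rows(plan="0.8 0 0 -0.03 0 0 0;0.8 0 0 -0.06 0 0 0;0.8 0 0 -0.09 0 0 0;0.8 0 0 -0.105 0 0 0;0.8 0 0 -0.108 0 0 0")

```text
t: 13.58
ee_pos: [0.6504, 0.0022, 0.0553]
orientation: [180.0, 0.4, -7.6]
contact_force: [-1.3, 0.0, -0.0]
gripper_width: 0.798
```

```bash
python3 - <<'E'
from h import *
c=shot('wrist','w9')
s=status.read_state();print(s['t'],s['ee_pos'].round(4),s['orientation'],s['contact_force'].round(2))
E
```

```text
13.6333 [0.6513 0.0022 0.0569] [179.98931317   0.31181989  -7.59692224] [ 0.55 -0.06 -0.1 ]
```

View pics/w9.png

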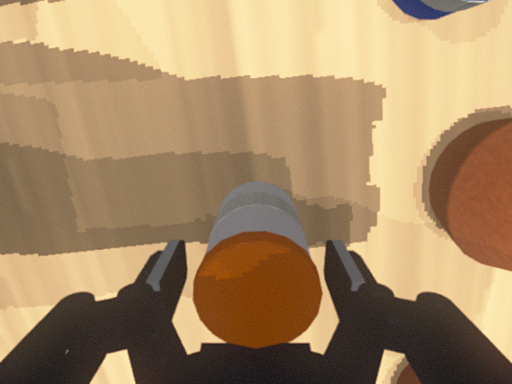

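Emit:
play_rows(plan="0.3 0 0 0 0 0 0;0.3 0 0 0 0 0 0;0.3 0 0 0 0 0 0;0.3 0 0 0 0 0 0;0.3 0 0 0 0 0 0")

```text
t: 14.05
ee_pos: [0.6535, 0.0026, 0.0612]
orientation: [180.0, -0.1, -7.6]
contact_force: [-1.1, -0.8, 3.5]
gripper_width: 0.551
```

Emit:
play_rows(plan="0.3 0 0 0.01 0 0 0;0.3 0 0 0.02 0 0 0;0.3 0 0 0.05 0 0 0;0.3 0 0 0.08 0 0 0;0.3 0 0 0.09 0 0 0")

```text
t: 14.47
ee_pos: [0.6546, 0.0026, 0.1557]
orientation: [-180.0, -0.4, -7.5]
contact_force: [1.2, 0.4, -3.2]
gripper_width: 0.548
```

```bash
python3 - <<'E'
from h import *
for i in range(5):
    c=shot('wrist','w6')
    s=status.read_state();print(s['t'],s['ee_pos'].round(4),s['contact_force'].round(2),s['gripper_width'])
E
```

```text
14.5167 [0.6549 0.0026 0.1559] [ 1.55  0.14 -1.3 ] 0.5462783288364511
14.5667 [0.6543 0.0026 0.1532] [-1.15  0.1  -2.89] 0.5517175552267876
14.6167 [0.6534 0.0027 0.1509] [ 0.08 -0.13 -3.36] 0.548240596623666
14.6667 [0.6527 0.0028 0.1494] [-0.03  0.16 -3.18] 0.5497914515366622
14.7167 [0.6523 0.0028 0.1486] [-0.17  0.86 -3.29] 0.5484832596994061
```

Emit:
play_rows(plan="0.3 -0.01 0 0.035 0 0 0;0.3 -0.025 0.01 0.07 0 0 0;0.3 -0.04 0.03 0.1 0 0 0;0.3 -0.06 0.055 0.125 0 0 0;0.3 -0.08 0.085 0.139 0 0 0")

```text
t: 15.13
ee_pos: [0.5727, 0.0875, 0.2902]
orientation: [180.0, -0.0, -7.7]
contact_force: [0.3, 0.5, -3.0]
gripper_width: 0.548
```

Emit:
play_rows(plan="0.3 -0.018 0.035 0 0 0 0;0.3 -0.037 0.07 0 0 0 0;0.3 -0.055 0.103 0 0 0 0;0.3 -0.063 0.12 0 0 0 0;0.3 -0.063 0.126 0 0 0 0")

```text
t: 15.55
ee_pos: [0.5077, 0.2163, 0.2879]
orientation: [180.0, 0.2, -7.4]
contact_force: [0.5, -0.7, -2.8]
gripper_width: 0.554
```

```bash
python3 - <<'E'
from h import *
c=shot('wrist','w10')
s=status.read_state();print(s['t'],s['ee_pos'].round(4),s['orientation'],s['contact_force'].round(2))
E
```

```text
15.6 [0.5088 0.2159 0.2878] [ 1.79981531e+02  1.26732182e-01 -7.38609563e+00] [ 0.21  0.55 -3.51]
```

View pics/w10.png

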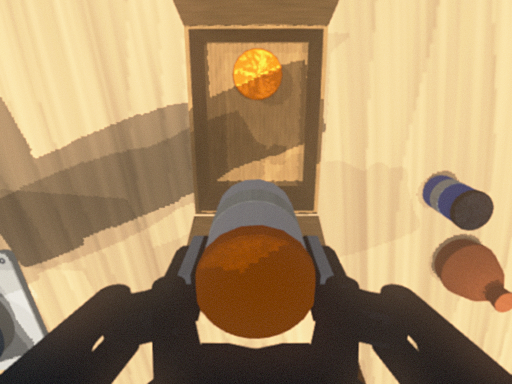

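Emit:
play_rows(plan="0.3 0.0005 -0.001 -0.03 0 0 0;0.3 0.0005 -0.001 -0.06 0 0 0;0.3 0.0005 -0.001 -0.09 0 0 0;0.3 0.0005 -0.001 -0.12 0 0 0;0.3 0.0005 -0.001 -0.14 0 0 0")

```text
t: 16.02
ee_pos: [0.5098, 0.2113, 0.1451]
orientation: [179.9, 0.2, -7.6]
contact_force: [0.2, 0.2, -2.6]
gripper_width: 0.551
```

Emit:
play_rows(plan="0.3 0 0 -0.02 0 0 0;0.3 0 0 -0.04 0 0 0;0.3 0 0 -0.058 0 0 0;0.3 0 0 -0.07 0 0 0;0.3 0 0 -0.075 0 0 0")

```text
t: 16.43
ee_pos: [0.5097, 0.2113, 0.071]
orientation: [179.9, 0.2, -7.6]
contact_force: [-0.9, -0.3, -2.3]
gripper_width: 0.547
```

Emit:
play_rows(plan="0.3 0 0 -0.001 0 0 0;0.3 0 0 -0.002 0 0 0;0.3 0 0 -0.003 0 0 0;0.3 0 0 -0.003 0 0 0;0.3 0 0 -0.003 0 0 0")

```text
t: 16.85
ee_pos: [0.5109, 0.2127, 0.0717]
orientation: [-180.0, -0.1, -7.6]
contact_force: [-0.8, 0.1, -3.1]
gripper_width: 0.548
```

Emit:
play_rows(plan="0.3 0 0 -0.002 0 0 0;0.3 0 0 -0.004 0 0 0;0.3 0 0 -0.005 0 0 0;0.3 0 0 -0.0055 0 0 0;0.3 0 0 -0.0055 0 0 0")

```text
t: 17.27
ee_pos: [0.5105, 0.2127, 0.0655]
orientation: [180.0, 0.0, -7.6]
contact_force: [-0.1, 0.5, -2.5]
gripper_width: 0.545
```

Emit:
play_rows(plan="0.3 0 0 -0.0005 0 0 0;0.3 0 0 -0.001 0 0 0;0.3 0 0 -0.001 0 0 0")

```text
t: 17.52
ee_pos: [0.5106, 0.2127, 0.0652]
orientation: [-180.0, -0.0, -7.6]
contact_force: [-2.1, -0.7, 3.9]
gripper_width: 0.547
```

Emit:
play_rows(plan="0.62 0 0 0 0 0 0;0.7 0 0 0 0 0 0;0.75 0 0 0 0 0 0;0.75 0 0 0 0 0 0;0.75 0 0 0.01 0 0 0")

```text
t: 17.93
ee_pos: [0.5093, 0.2126, 0.0734]
orientation: [179.9, 0.2, -7.5]
contact_force: [-0.3, 0.1, -0.3]
gripper_width: 0.755
```

Emit:
play_rows(plan="0.75 0 0 0.02 0 0 0;0.75 0 0 0.06 0 0 0;0.75 0 0 0.1 0 0 0;0.75 0 0 0.14 0 0 0;0.75 0 0 0.175 0 0 0")

```text
t: 18.35
ee_pos: [0.5108, 0.2127, 0.2531]
orientation: [-180.0, -0.1, -7.6]
contact_force: [1.6, 1.6, -0.0]
gripper_width: 0.746
```

```bash
python3 - <<'E'
from h import *
c=shot('wrist','w11');c=shot('scene','s11')
s=status.read_state();print(s['t'],s['ee_pos'].round(4),s['orientation'],s['contact_force'].round(2))
a=cv2.imread('pics/s11.png')[110:290,130:420];cv2.imwrite('pics/s11c.png',cv2.resize(a,None,fx=2.5,fy=2.5))
E
```

```text
18.45 [0.5127 0.2132 0.2564] [-179.77762438   -0.59025252   -7.56300274] [ 0.41 -0.31  0.45]
```

View pics/s11c.png

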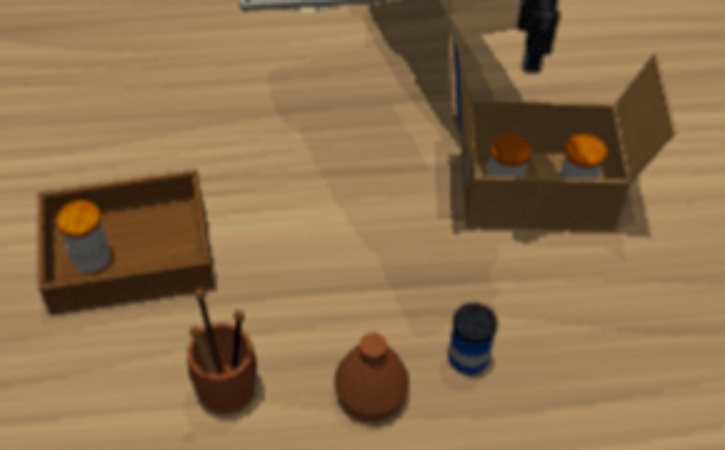

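View pics/w11.png

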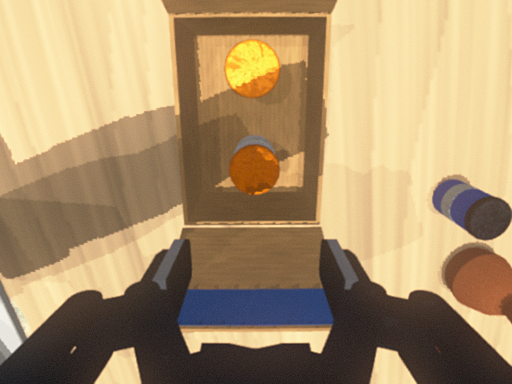

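Emit:
play_rows(plan="0 0.005 0.04 0.005 0 0 0;0 0.01 0.08 0.005 0 0 0;0 0.015 0.12 0.005 0 0 0;0 0.02 0.16 0.005 0 0 0;0 0.023 0.195 0.005 0 0 0", squeeze=40)

```text
t: 18.87
ee_pos: [0.5338, 0.41, 0.2545]
orientation: [-180.0, -0.0, -7.6]
contact_force: [0.7, -0.3, 0.0]
gripper_width: 0.037
```

```bash
python3 - <<'E'
from h import *
c=shot('scene','s12')
s=status.read_state();print(s['t'],s['ee_pos'].round(4),s['orientation'],s['contact_force'].round(2),s['gripper_width'])
a=cv2.imread('pics/s12.png')[60:240,280:480];cv2.imwrite('pics/s12c.png',cv2.resize(a,None,fx=3,fy=3))
C=np.array([.515,.259]);ey=np.array([np.sin(np.radians(7.25)),np.cos(np.radians(7.25))])
for th in [110,100,90,80,70,60,50,40,30,20,10,0]:
    t=np.radians(th);r=.072
    y=.094-r*np.cos(t)+.002*np.sin(t)+.011; z=.097+r*np.sin(t)+.002*np.cos(t)+.022
    print(th,(C+ey*y).round(4),round(z,4))
E
```

```text
18.9167 [0.5334 0.4149 0.2531] [-1.79895432e+02  5.01118034e-02 -7.38771749e+00] [-4.72 -1.25 -2.79] 0.0033744557362512533
110 [0.5316 0.3895] 0.186
100 [0.5301 0.3775] 0.1896
90 [0.5285 0.3651] 0.191
80 [0.5269 0.3527] 0.1903
70 [0.5254 0.3406] 0.1873
60 [0.5239 0.3292] 0.1824
50 [0.5226 0.3188] 0.1754
40 [0.5215 0.3097] 0.1668
30 [0.5205 0.3023] 0.1567
20 [0.5198 0.2967] 0.1455
10 [0.5193 0.2932] 0.1335
0 [0.5192 0.2917] 0.121
```

View pics/s12c.png

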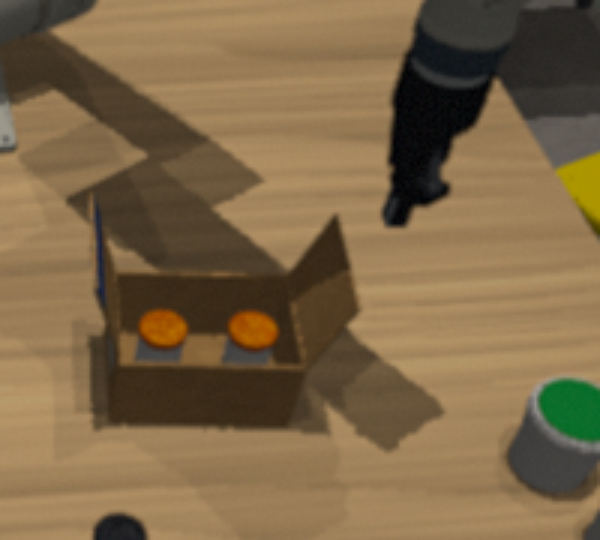

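Emit:
play_rows(plan="0 0.001 0.007 -0.01 0 0 0;0 0.001 0.007 -0.03 0 0 0;0 0.001 0.007 -0.055 0 0 0;0 0.001 0.007 -0.07 0 0 0;0 0.001 0.007 -0.073 0 0 0")

```text
t: 19.33
ee_pos: [0.5336, 0.4133, 0.178]
orientation: [179.8, 0.2, -7.6]
contact_force: [-0.2, -0.0, -0.4]
gripper_width: -0.001
```

```bash
python3 - <<'E'
from h import *
c=shot('scene','s13')
s=status.read_state();print(s['t'],s['ee_pos'].round(4),s['orientation'],s['contact_force'].round(2),s['gripper_width'])
a=cv2.imread('pics/s13.png')[60:240,280:480];cv2.imwrite('pics/s13c.png',cv2.resize(a,None,fx=3,fy=3))
E
```

```text
19.3833 [0.534  0.4135 0.1793] [ 1.79856362e+02  1.61270834e-01 -7.60408864e+00] [-0.08 -0.17 -0.21] -0.0018177086990036498
```

View pics/s13c.png

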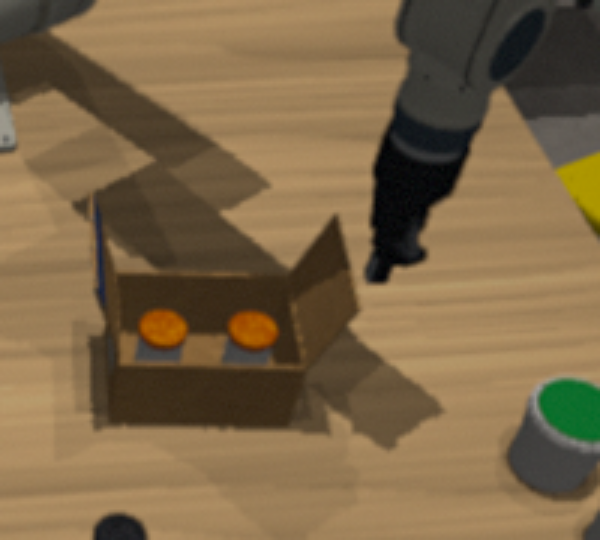

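Emit:
play_rows(plan="0 -0.001 -0.01 0 0 0 0;0 -0.002 -0.02 0.002 0 0 0;0 -0.004 -0.03 0.003 0 0 0;0 -0.005 -0.04 0.004 0 0 0;0 -0.006 -0.048 0.005 0 0 0")

```text
t: 19.8
ee_pos: [0.5287, 0.3652, 0.1879]
orientation: [-180.0, -0.1, -7.6]
contact_force: [0.1, 0.0, -0.4]
gripper_width: -0.003
```

Emit:
play_rows(plan="0 -0.001 -0.009 0.002 0 0 0;0 -0.002 -0.018 0.002 0 0 0;0 -0.003 -0.026 0 0 0 0;0 -0.004 -0.032 -0.002 0 0 0;0 -0.0045 -0.037 -0.004 0 0 0")

```text
t: 20.22
ee_pos: [0.524, 0.3289, 0.1824]
orientation: [180.0, 0.0, -7.6]
contact_force: [0.4, 0.3, 1.3]
gripper_width: -0.003
```

```bash
python3 - <<'E'
from h import *
c=shot('scene','s14')
s=status.read_state();print(s['t'],s['ee_pos'].round(4),s['orientation'],s['contact_force'].round(2),s['gripper_width'])
a=cv2.imread('pics/s14.png')[60:240,280:480];cv2.imwrite('pics/s14c.png',cv2.resize(a,None,fx=3,fy=3))
E
```

```text
20.2667 [0.5238 0.3283 0.182 ] [ 1.79957057e+02  3.75377399e-02 -7.58870851e+00] [ 0.12  0.55 -0.77] 0.00018944605049557342
```

View pics/s14c.png

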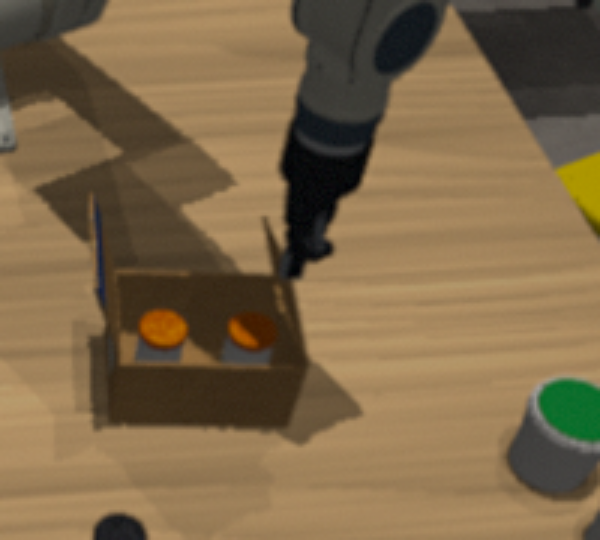

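Emit:
play_rows(plan="0 -0.0013 -0.0104 -0.007 0 0 0;0 -0.0024 -0.0195 -0.0156 0 0 0;0 -0.0034 -0.0269 -0.0257 0 0 0;0 -0.004 -0.0325 -0.037 0 0 0;0 -0.0047 -0.036 -0.049 0 0 0")

```text
t: 20.68
ee_pos: [0.5194, 0.2932, 0.1332]
orientation: [180.0, -0.0, -7.6]
contact_force: [0.3, 1.1, 0.6]
gripper_width: 0.001
```

Emit:
play_rows(plan="0 0 -0.001 -0.004 0 0 0;0 0 -0.0015 -0.008 0 0 0;0 0 -0.002 -0.012 0 0 0;0 0 -0.002 -0.0125 0 0 0;0 0 -0.002 -0.0125 0 0 0")

```text
t: 21.1
ee_pos: [0.5195, 0.292, 0.1213]
orientation: [-180.0, -0.0, -7.5]
contact_force: [0.3, -0.0, -0.2]
gripper_width: 0.002
```

```bash
python3 - <<'E'
from h import *
c=shot('scene','s15')
s=status.read_state();print(s['t'],s['ee_pos'].round(4),s['orientation'],s['contact_force'].round(2),s['gripper_width'])
a=cv2.imread('pics/s15.png')[60:240,280:480];cv2.imwrite('pics/s15c.png',cv2.resize(a,None,fx=3,fy=3))
W=pts(c).reshape(-1,3);C=np.array([.515,.259]);a=np.radians(-7.25)
R=np.array([[np.cos(a),np.sin(a)],[-np.sin(a),np.cos(a)]])
L=(W[:,:2]-C)@R.T
for y in range(0,100,10):
    k=(abs(L[:,1]*1000-y)<5)&(L[:,0]>.02)&(L[:,0]<.06)&(W[:,2]>.02)
    print(y,k.sum(),np.percentile(W[k,2],[10,50,90]).round(4) if k.any() else 0)
E
```

```text
21.15 [0.5195 0.292  0.1214] [-1.79987144e+02 -2.00199139e-02 -7.54163341e+00] [-0.25 -0.1  -0.24] 0.0016995130968582679
0 412 [0.3195 0.4784 0.537 ]
10 590 [0.2542 0.4117 0.53  ]
20 479 [0.174  0.3545 0.5276]
30 486 [0.1939 0.3682 0.5231]
40 469 [0.1966 0.3869 0.5216]
50 414 [0.2018 0.4059 0.5208]
60 328 [0.2346 0.4174 0.517 ]
70 239 [0.1002 0.4407 0.5147]
80 237 [0.1006 0.4469 0.5184]
90 93 [0.0982 0.4907 0.5138]
```

View pics/s15c.png

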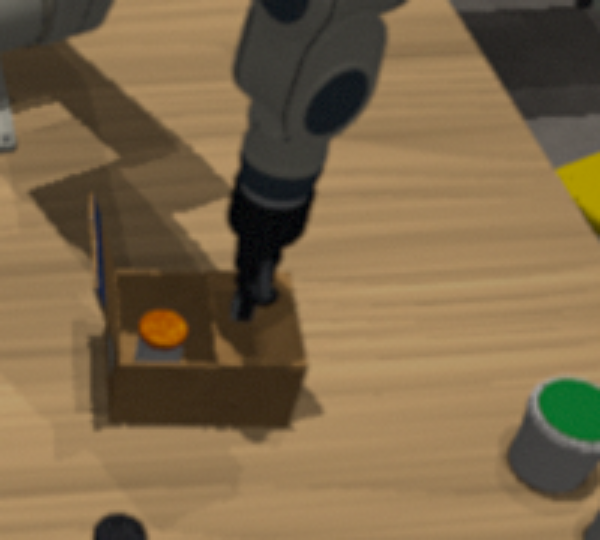

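Emit:
play_rows(plan="0 0 0 -0.001 0 0 0;0 0 0 -0.002 0 0 0;0 0 0 -0.002 0 0 0")

```text
t: 21.4
ee_pos: [0.5196, 0.292, 0.1208]
orientation: [-179.9, -0.1, -7.5]
contact_force: [-3.0, -1.4, 11.6]
gripper_width: -0.002
```

Emit:
play_rows(plan="0 0 0 0.03 0 0 0;0 0 0 0.07 0 0 0;0 -0.003 -0.02 0.105 0 0 0;0 -0.006 -0.045 0.13 0 0 0;0 -0.01 -0.08 0.135 0 0 0")

```text
t: 21.82
ee_pos: [0.5105, 0.2126, 0.2589]
orientation: [-179.8, -0.4, -7.4]
contact_force: [1.1, -0.3, 0.1]
gripper_width: -0.002
```

Emit:
play_rows(plan="0 -0.005 -0.04 0 0 0 0;0 -0.009 -0.075 0 0 0 0;0 -0.013 -0.098 0 0 0 0;0 -0.014 -0.106 0 0 0 0;0 -0.014 -0.106 0 0 0 0")

```text
t: 22.23
ee_pos: [0.4953, 0.1043, 0.2546]
orientation: [-180.0, -0.0, -7.7]
contact_force: [-0.4, 0.4, 0.1]
gripper_width: 0.001
```

```bash
python3 - <<'E'
from h import *
c=shot('scene','s16')
s=status.read_state();print(s['t'],s['ee_pos'].round(4),s['orientation'],s['contact_force'].round(2),s['gripper_width'])
a=cv2.imread('pics/s16.png')[60:240,280:480];cv2.imwrite('pics/s16c.png',cv2.resize(a,None,fx=3,fy=3))
W=pts(c).reshape(-1,3);C=np.array([.515,.259]);a=np.radians(-7.25)
R=np.array([[np.cos(a),np.sin(a)],[-np.sin(a),np.cos(a)]])
L=(W[:,:2]-C)@R.T
for y in range(0,100,10):
    k=(abs(L[:,1]*1000-y)<5)&(L[:,0]>-.03)&(L[:,0]<.06)&(W[:,2]>.02)
    print(y,k.sum(),np.percentile(W[k,2],[10,50,90]).round(4) if k.any() else 0)
ey=np.array([np.sin(np.radians(7.25)),np.cos(np.radians(7.25))])
for th in [110,100,90,80,70,60,50,40,30,20,10,0]:
    t=np.radians(th);r=.080
    y=-(.094-r*np.cos(t)+.002*np.sin(t)+.011); z=.1025+r*np.sin(t)+.002*np.cos(t)+.022
    print(th,(C+ey*y).round(4),round(z,4))
E
```

```text
22.2833 [0.4955 0.1054 0.2545] [-1.79978412e+02 -3.42636655e-02 -7.65542439e+00] [-0.46 -0.47 -0.47] 0.00209746833971478
0 8 [0.0952 0.0978 0.1003]
10 72 [0.0963 0.0991 0.1009]
20 74 [0.097  0.099  0.1006]
30 70 [0.0969 0.0996 0.1015]
40 70 [0.0955 0.0986 0.1013]
50 68 [0.0967 0.099  0.1011]
60 75 [0.0968 0.0991 0.1013]
70 73 [0.0974 0.0993 0.1012]
80 65 [0.0972 0.0991 0.1013]
90 53 [0.0967 0.0985 0.1007]
110 [0.4981 0.1258] 0.199
100 [0.4997 0.1391] 0.2029
90 [0.5015 0.1529] 0.2045
80 [0.5033 0.1667] 0.2036
70 [0.505  0.1801] 0.2004
60 [0.5066 0.1928] 0.1948
50 [0.508  0.2043] 0.1871
40 [0.5093 0.2144] 0.1775
30 [0.5104 0.2226] 0.1662
20 [0.5111 0.2287] 0.1537
10 [0.5116 0.2326] 0.1404
0 [0.5118 0.2342] 0.1265
```

View pics/s16c.png

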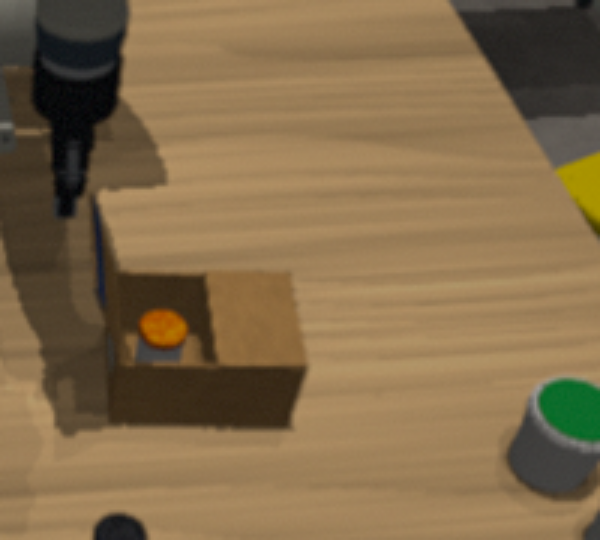

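Emit:
play_rows(plan="0 0 -0.003 -0.015 0 0 0;0 0 -0.003 -0.035 0 0 0;0 0 -0.003 -0.052 0 0 0;0 0 -0.003 -0.06 0 0 0;0 0 -0.003 -0.06 0 0 0")

```text
t: 22.7
ee_pos: [0.4947, 0.1038, 0.1924]
orientation: [180.0, 0.2, -7.5]
contact_force: [0.4, 1.2, 1.0]
gripper_width: -0.001
```

Emit:
play_rows(plan="0 0.001 0.01 0 0 0 0;0 0.002 0.02 0.002 0 0 0;0 0.004 0.03 0.004 0 0 0;0 0.005 0.04 0.005 0 0 0;0 0.006 0.048 0.006 0 0 0")

```text
t: 23.12
ee_pos: [0.5018, 0.1523, 0.201]
orientation: [-180.0, -0.1, -7.5]
contact_force: [0.2, -0.2, -0.3]
gripper_width: 0.004
```

Emit:
play_rows(plan="0 0.001 0.009 0.002 0 0 0;0 0.002 0.018 0.002 0 0 0;0 0.003 0.027 0 0 0 0;0 0.004 0.034 -0.003 0 0 0;0 0.005 0.0405 -0.006 0 0 0")

```text
t: 23.53
ee_pos: [0.5064, 0.1921, 0.1938]
orientation: [-180.0, 0.0, -7.5]
contact_force: [-0.6, 0.0, 0.7]
gripper_width: 0.001
```

```bash
python3 - <<'E'
from h import *
c=shot('scene','s17')
s=status.read_state();print(s['t'],s['ee_pos'].round(4),s['orientation'],s['contact_force'].round(2),s['gripper_width'])
a=cv2.imread('pics/s17.png')[60:240,280:480];cv2.imwrite('pics/s17c.png',cv2.resize(a,None,fx=3,fy=3))
E
```

```text
23.5833 [0.5063 0.1927 0.193 ] [-1.79989961e+02  6.19246305e-02 -7.52699661e+00] [-0.72  0.37 -1.34] 0.0009148808933719925
```

View pics/s17c.png

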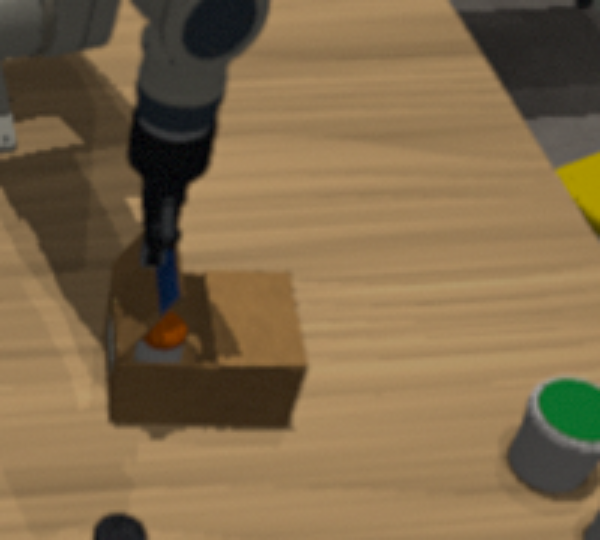

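Emit:
play_rows(plan="0 0.0017 0.0118 -0.006 0 0 0;0 0.003 0.022 -0.0157 0 0 0;0 0.004 0.03 -0.027 0 0 0;0 0.0048 0.036 -0.0395 0 0 0;0 0.0053 0.04 -0.053 0 0 0")

```text
t: 24.0
ee_pos: [0.5116, 0.2323, 0.1396]
orientation: [-180.0, 0.0, -7.5]
contact_force: [0.8, -0.3, 0.5]
gripper_width: 0.001
```

Emit:
play_rows(plan="0 0 0.001 -0.005 0 0 0;0 0 0.0015 -0.009 0 0 0;0 0 0.0015 -0.012 0 0 0;0 0 0.0015 -0.0135 0 0 0;0 0 0.0015 -0.0135 0 0 0")

```text
t: 24.42
ee_pos: [0.5117, 0.2325, 0.1277]
orientation: [-180.0, -0.0, -7.6]
contact_force: [0.2, 0.8, -0.2]
gripper_width: 0.002
```

Emit:
play_rows(plan="0 0 0 -0.001 0 0 0;0 0 0 -0.002 0 0 0;0 0 0 -0.002 0 0 0")

```text
t: 24.67
ee_pos: [0.512, 0.2326, 0.1265]
orientation: [-180.0, -0.1, -7.6]
contact_force: [-1.2, 0.1, 4.8]
gripper_width: -0.002
```

Emit:
play_rows(plan="0 0 0 -0.001 0 0 0;0 0 0 -0.001 0 0 0;0 0 0 -0.001 0 0 0")

```text
t: 24.92
ee_pos: [0.512, 0.2326, 0.1263]
orientation: [-180.0, -0.1, -7.6]
contact_force: [-3.5, -0.9, 11.8]
gripper_width: 0.0
```

Emit:
play_rows(plan="0 0 0 0.02 0 0 0;0 0 0 0.06 0 0 0;0 0 -0.02 0.09 0 0 0;0 0 -0.06 0.11 0 0 0;0 0 -0.1 0.12 0 0 0")

```text
t: 25.33
ee_pos: [0.5122, 0.1351, 0.247]
orientation: [-179.9, -0.2, -7.4]
contact_force: [0.9, -0.3, -0.3]
gripper_width: 0.002
```

Emit:
play_rows(plan="0 -0.02 -0.04 0 0 0 0;0 -0.04 -0.08 0 0 0 0;0 -0.06 -0.12 0 0 0 0;0 -0.07 -0.14 0 0 0 0;0 -0.07 -0.14 0 0 0 0")

```text
t: 25.75
ee_pos: [0.4395, -0.0085, 0.2446]
orientation: [179.9, -0.0, -7.8]
contact_force: [1.0, 0.6, 0.1]
gripper_width: 0.002
```

```bash
python3 - <<'E'
from h import *
c=shot('scene','s18')
s=status.read_state();print(s['t'],s['ee_pos'].round(4),s['orientation'],s['contact_force'].round(2),s['gripper_width'])
a=cv2.imread('pics/s18.png')[110:290,130:420];cv2.imwrite('pics/s18c.png',cv2.resize(a,None,fx=2.5,fy=2.5))
W=pts(c).reshape(-1,3);C=np.array([.515,.259]);a=np.radians(-7.25)
R=np.array([[np.cos(a),np.sin(a)],[-np.sin(a),np.cos(a)]])
L=(W[:,:2]-C)@R.T
for y in range(-90,100,15):
    k=(abs(L[:,1]*1000-y)<5)&(L[:,0]>-.05)&(L[:,0]<.06)&(W[:,2]>.02)
    print(y,k.sum(),np.percentile(W[k,2],[10,50,90]).round(4) if k.any() else 0)
E
```

```text
25.8 [ 0.4407 -0.007   0.2447] [ 1.79978878e+02 -7.83567920e-02 -7.81554929e+00] [-0.41  0.23 -0.33] -0.0009924401255534201
-90 171 [0.0421 0.0954 0.1063]
-75 88 [0.1022 0.1044 0.1067]
-60 90 [0.1023 0.1047 0.1072]
-45 83 [0.1026 0.1044 0.1069]
-30 82 [0.1026 0.1047 0.1065]
-15 84 [0.1034 0.105  0.1078]
0 87 [0.1027 0.105  0.1076]
15 77 [0.0969 0.0997 0.1019]
30 85 [0.0967 0.0992 0.1011]
45 83 [0.0968 0.0993 0.1012]
60 86 [0.0968 0.0995 0.1016]
75 84 [0.0966 0.099  0.1011]
90 63 [0.0964 0.0987 0.1012]
```

View pics/s18c.png

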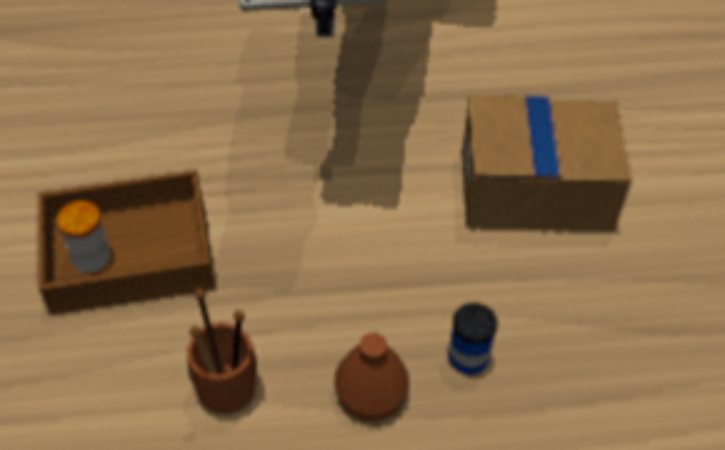

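The carton is closed with the stripe on top, the single empty canister stands upright in the crate, and the bystanders are where they were. Handing in.

```bash
python3 -c "
from rig import robot
print(robot.finish_job())"
```

```text
the job is handed in; nothing more can be done
None
```

All three canisters are sorted and the carton is closed; I handed the job in at about 26 s of robot time.

- **Weighing:** the lift forces read about 4.0 N, 1.2 N and 3.2 N. I took the first and third as full and the second as empty. The empty one read a little above the 0.7 N expected, within the sensor's noise and offset and well below the 3 N of the lightest full canister.
- **Placing:** both full canisters stand upright in the carton and the empty one stands upright in the crate. I lowered each one until it touched the floor before letting go.
- **Flaps:** I folded the plain flap first, then the striped one over it. Each was pressed down with about 12 N.
- **Last checks:** the final depth picture shows the plain flap flat at about 99 mm and the striped flap flat over it at about 105 mm. The crock, vase and blue canister look unmoved, and the arm is clear of everything. The canisters inside the closed carton were last seen upright just before folding; no check failed.

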